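# Seat a specimen block in the corner of its clamping nest

### The job

Throw the toggle clamp of the specimen nest fully open, leave it open, then lift the amber resin specimen block onto the nest floor, rock face up and long side along the back rail, and press it home into the corner so that it lies flat and flush against both steel stop rails. Finish while still holding it there, pushed firmly but not forced against both rails at once, so that I can lock the clamp over it; do not let go at the end. Do not disturb the other things on the table.

Things in the scene. Friction and masses are not known exactly. Their poses are not given: they have to be found in the camera images.
- nest: Specimen nest, fixed to the table: a grey anodised plate 120 x 200 x 12 mm with two low bright steel stop rails and a toggle clamp; floor and rails are smooth (friction about 0.25). Origin: centre of the plate's underside, on the table. x points to the back rail, y along the plate to the clamp end, z up. Nest floor = plate top, 12 mm above the origin; the -x and -y sides are open.
- nest_seat (a point): The point of the nest floor over which the centre of the seated specimen block lies: nest frame (0, -50, 12) mm. Axes parallel to the nest's. With the block home, its long side (along nest y) touches the back rail at x = +22.5 mm from this point and its short end touches the end rail at y = +37.5 mm from it.
- rail_back: Back stop rail, steel, 12 (x) x 56 (y) mm, standing 10 mm above the nest floor, fixed. Origin: centre of its underside, nest frame (28.5, -54, 12) mm; its stop face looks to nest -x at x = 22.5 mm.
- rail_end: End stop rail, steel, 28 (x) x 12 (y) mm, standing 10 mm above the nest floor at the foot of the clamp, fixed. Origin: centre of its underside, nest frame (-2, -6.5, 12) mm; its stop face looks to nest -y at y = -12.5 mm. Press the block on each rail with about 5 to 25 N: under 2 N is not firm, over 60 N is forcing.
- clamp_handle (a joint): Angle of the clamp's upright red-gripped handle: 0 locked (upright, arm level over the nest, its foot 30 mm above the nest floor; starts so), 1.2 rad the end of travel, fully open (leaning to nest +y, arm swung up past vertical). Friction 0.15 N m, stays where left. Pivot pin along nest x at nest frame (0, 61.6, 44.8) mm.
- clamp_grip (a point): Middle of the red round grip of the clamp handle, 65 mm long, 19 to 22 mm thick; 110 mm from the pivot, 29 mm below the grip's end. Locked it is at nest frame (0, 53, 155) mm, open at about (0, 161, 93) mm. Axes turn with the handle: z along the grip to its end, -y the face towards the nest. The opened arm stands over nest y = 10 to 70 mm, 150 mm high: grip the block at or outside its middle.
- specimen: Specimen block: amber resin block 45 (x) x 75 (y) x 30 (z) mm with a grey speckled rock chip in its top face, about 170 g, loose on the table. Origin: centre of its underside. Grip it across its 45 mm width.
- filter: Bystander: white ring with a blue glass filter, 45 mm across, 6 mm high. Leave alone.
- cap: Bystander: black eyepiece dust cap, 41 mm across, 12 mm high. Leave alone.
- slide_box: Bystander: dark blue slide box 94 x 120 x 36 mm. Leave alone.
- tube_rack: Bystander: orange rack of micro tubes, 44 x 150 x 42 mm. Leave alone.

How it is judged:
By the outcome, as a careful person would: the job done as asked, in the order asked, and still so for the second after the job is handed in, while the arm keeps its last pose, push and grip.
It also fails if it takes over 64 s, if anything falls off the work surface, if the arm or the gripper's body presses on something with over 40 N, if the wrist force passes 120 N, or if a joint passes its speed limit or range.

### The arm

A 7-joint arm with a two-finger parallel gripper is mounted at the origin on a cart in front of the work surface, level with it; the furniture and walls round the work are solid. World frame = base frame: x ahead of the robot, y to its left, z up, the work surface at z = 0. Lengths are in m, angles in rad, forces in N, time in s.
With the tool pointing down it reaches from about 0.425 to 0.875 m from the base axis. Payload 9.9 kg.
Tool frame: the origin (TCP) lies on the centre line of the jaws, within the pads' length; the fingertips stand 11 mm ahead of it and the grasp point (between the pads) lies 8 mm behind it (ctrl.finger_overhang is the distance from the TCP to the fingertips, in m); z points along the fingers, y is the line along which they close (so a half turn about z gives the same grasp; the last joint's range is limited). The gripper opens to 85 mm and grips with 20 to 120 N. Pads are 22 mm wide; open, the fingers measure 114 mm over their backs; the gripper's body (76 mm by 85 mm) begins 54 mm behind the grasp point. The pads swing forward as they close: fully open they stand 13 mm farther back than shut.
Start: joints at [-0.084, 0.576, 0.025, 1.437, -0.015, 1.129, -0.057], TCP at [0.675, 0, 0.242] pointing down, gripper open.
Joint ranges: [-2.76, 2.76], [-0.34, 2.15], [-1.52, 1.57], [0.19, 2.46], [-1.09, 4.23], [0.17, 1.99], [-2.82, 2.82]. Speed limits (rad/s): [2.22, 2.22, 3.01, 3.01, 3.14, 3.14, 3.14].

### API

Orientations are given as a unit quaternion [x, y, z, w].
In Python, from station import ctrl, eyes gives the robot as it stands.
- The arm moves only by the tool drive_tool, never from a script. Its argument "increments" is a list of rows, each an object of numbers: "x", "y", "z": the shift along the tool's x, y, z in cm; "ax", "ay", "az": the turn, a rotation vector about the tool's x, y, z in degrees. A call has 1 to 8 rows; each row is the pose to reach, as a shift and turn from the pose commanded when the call began, along the tool's axes at that moment; what a row does not reach only later rows make up. A row lasts 1/10 s, in which the tool goes at most 50 mm and 8.59 degrees, less where a joint would pass 70% of its speed; a pose out of reach is approached as far as the arm can. A call with a gripper value outside its range is refused whole. "jaw" is the opening, from 0 (shut) to 1 (fully open), set as the call begins (left out, the last holds). The fingers move at their own pace and stop on an object; "force" is the grip in N (left out, the last holds). Time passes only in rows, so rows that repeat a pose let the fingers close. It gives the time, the measured TCP pose, the force, the opening and the grip force at its end, in the units of the state.
- ctrl.observe(): the state, without advancing time (a new reading comes with each control period).
- eyes.capture(name): name is "scene" or "side" or "wrist"; returns a dict with "img" (480x640x3 uint8, blue, green, red), "range_z" (480x640 float32, m along the optical axis (not along the pixel's ray), 0 where there is no reading), "mtx" (3x3 intrinsics, pixels), "camera_from_world" (4x4, takes a point from world to camera coordinates). Camera axes: x right, y up, looking along -z (the intrinsics and any distortion apply to the point x, -y, -z); pixel columns grow to the right and rows downward; lengths in m; the calibration is good to about 2 mm. A picture is of the moment at which its call begins.
- ctrl.hand_in(): hands the job in; it is judged then, once.
The state is a dict: "time": time; "joint_pos": joint angles; "joint_vel": joint speeds; "joint_efforts": joint torques, N m; "tcp_pos": TCP position; "tcp_rot": TCP orientation; "ft_force": force on the tool from outside, world axes, zero at the start; "ft_torque": the same for the moment, N m; "gripper_width": opening from 0.0 (shut) to 1.0 (fully open); "grasp_force": force on a finger pad.
Only numpy, scipy, OpenCV 4.12 (cv2) and the standard library are available. Lean on these libraries where they do the work, as an engineer would, in place of code of your own. Each camera call takes 0.05 s, during which the arm holds its last target. There are 200 camera calls.

## Working session

There is one attempt and no reset: what is moved stays moved. The work goes in short steps, Python scripts to look and compute and a tool call to move; the robot and the scene stay as the last step left them, time stands still between calls to the robot, and variables do not carry over. Pictures are saved under pics/ and viewed, at most 10 in all, crops included, and the job is handed in when it is done.

Besides the shell and the picture viewer there is one more tool, called as name([rows], argument=value, ...), one row to a line, values as JSON. drive_tool: Moves the arm, as the interface text tells. Its arguments: {"type":"object","properties":{"increments":{"type":"array"},"jaw":{"type":"number"},"force":{"type":"number"}},"required":["increments"]}

```bash
ls; mkdir -p pics; python3 - <<'E'
from station import ctrl, eyes
import cv2,numpy as np
for n in("scene","side"):
    d=eyes.capture(n); cv2.imwrite(f"pics/{n}0.png",d["img"]); np.savez(f"{n}0.npz",**d)
    print(n,d["mtx"].round(1).tolist(),d["camera_from_world"].round(3).tolist(), [k for k in d])
s=ctrl.observe(); print({k:np.round(v,3).tolist() for k,v in s.items()},ctrl.finger_overhang)
E
```

```text
pics
scene [[492.8, 0.0, 324.7], [0.0, 492.8, 238.4], [0.0, 0.0, 1.0]] [[0.971, 0.24, 0.006, -0.562], [-0.209, 0.831, 0.516, 0.008], [0.119, -0.502, 0.857, -1.188], [0.0, 0.0, 0.0, 1.0]] ['img', 'range_z', 'mtx', 'camera_from_world']
side [[471.0, 0.0, 318.2], [0.0, 471.0, 244.7], [0.0, 0.0, 1.0]] [[-0.25, -0.968, 0.012, 0.207], [0.45, -0.105, 0.887, -0.345], [-0.857, 0.227, 0.462, -0.807], [0.0, 0.0, 0.0, 1.0]] ['img', 'range_z', 'mtx', 'camera_from_world']
{'time': 0.1, 'joint_pos': [-0.084, 0.576, 0.025, 1.438, -0.015, 1.129, -0.056], 'joint_vel': [0.001, -0.002, 0.0, -0.003, -0.0, -0.001, 0.002], 'joint_efforts': [0.007, -76.731, 2.259, -28.661, 0.016, 0.009, -0.0], 'tcp_pos': [0.675, 0.0, 0.242], 'tcp_rot': [0.707, 0.707, -0.001, -0.0], 'ft_force': [-0.276, -0.069, 0.031], 'ft_torque': [0.01, -0.024, 0.03], 'grasp_force': 0.0, 'gripper_width': 1.005} 0.011
```

View pics/scene0.png

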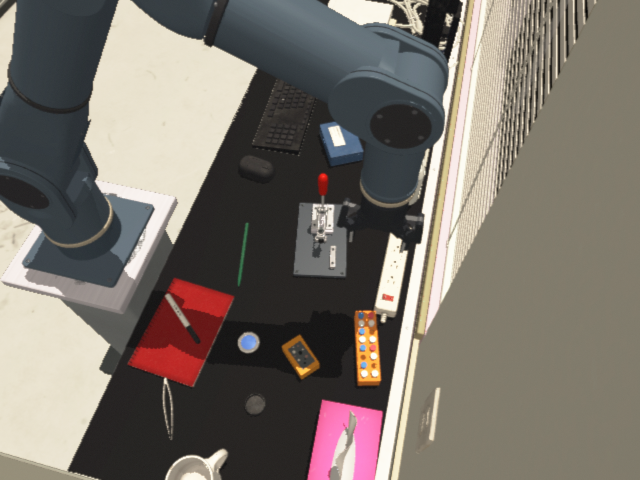

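View pics/side0.png

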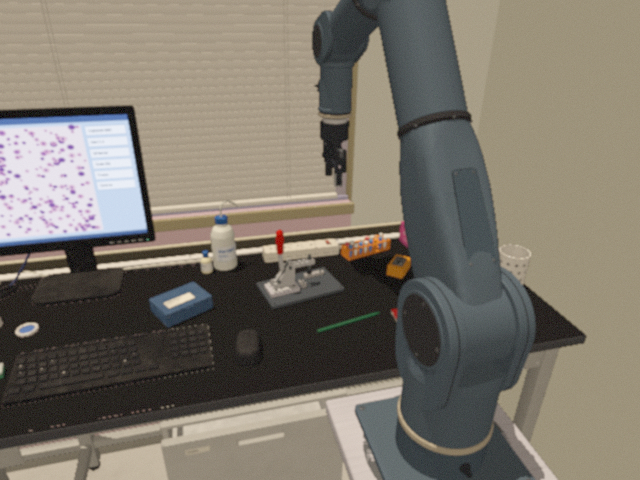

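The scene view shows the nest at about (322,240) px, with the clamp grip at (323,184). The specimen is at (300,356), the tube rack at (367,348), the filter at (248,343) and the cap at (255,404). Next I measure them.

```bash
cat > h.py <<'E'
import numpy as np,cv2
def cloud(d):
    K=d["mtx"];T=np.linalg.inv(d["camera_from_world"]);r=d["range_z"]
    v,u=np.mgrid[:480,:640]
    P=np.stack([(u-K[0,2])/K[0,0]*r,-(v-K[1,2])/K[1,1]*r,-r],-1)
    return P@T[:3,:3].T+T[:3,3]
def plane(d,uv,z):
    K=d["mtx"];T=np.linalg.inv(d["camera_from_world"]);uv=np.atleast_2d(uv).astype(float)
    D=np.c_[(uv[:,0]-K[0,2])/K[0,0],-(uv[:,1]-K[1,2])/K[1,1],-np.ones(len(uv))]@T[:3,:3].T
    return T[:3,3]+D*((z-T[2,3])/D[:,2])[:,None]
def big(m):
    c,_=cv2.findContours(m.astype(np.uint8),cv2.RETR_EXTERNAL,cv2.CHAIN_APPROX_NONE)
    return max(c,key=cv2.contourArea)[:,0]
def rect(d,m,z):
    p=plane(d,big(m),z)[:,:2]
    return cv2.minAreaRect((p*1000).astype(np.float32))
E
python3 - <<'E'
from h import *
d=dict(np.load("scene0.npz"));P=cloud(d);hsv=cv2.cvtColor(d["img"],cv2.COLOR_BGR2HSV)
def box(u0,u1,v0,v1):
    m=np.zeros((480,640),bool);m[v0:v1,u0:u1]=1;return m
z=P[...,2];H,S,V=cv2.split(hsv)
m=box(285,360,195,285)&(z>.006)&(z<.2)&(V>45); 
cv2.imwrite("pics/m.png",m*255)
print("nest",rect(d,m,.012),np.median(z[box(300,325,250,272)]))
m=box(275,330,325,385)&(S>120)&(V>60); print("spec all",rect(d,m,.03))
m2=m&(z>.026);print("spec top",rect(d,m2,.03),np.median(z[m2]))
g=box(310,335,165,200)&(S>150)&((H<8)|(H>172))&(V>60);q=P[g&(z>.05)]
print("grip",np.median(q,0),q.min(0),q.max(0))
c=(H>100)&(H<125)&(S>80)&box(315,370,115,170)
print("box",rect(d,c&(z>.03),.036)); print("rack",rect(d,box(345,390,300,395)&(z>.03)&(S>120),.042))
x,y,w,h=285,160,110,235
big_=cv2.resize(d["img"][y:y+h,x:x+w],None,fx=2.5,fy=2.5,interpolation=cv2.INTER_CUBIC);cv2.imwrite("pics/crop.png",big_)
for uv,zz in(((248,343),.006),((255,404),.012)):print(plane(d,uv,zz))
E
```

```text
nest ((537.436767578125, 131.71707153320312), (119.7010269165039, 228.15687561035156), 11.301606178283691) 0.011549599831506496
spec all ((569.8753051757812, -174.11251831054688), (50.10906219482422, 83.2476806640625), 48.15868377685547)
spec top ((568.3826904296875, -171.57858276367188), (45.29267120361328, 75.42467498779297), 47.69327926635742) 0.02962038606924855
grip [0.53109679 0.16616308 0.16337683] [ 0.51965492 -0.46803347  0.12011771] [0.68829417 0.17806028 1.01659109]
box ((518.0162353515625, 417.5513916015625), (92.6909408569336, 125.0877914428711), 28.63182830810547)
rack ((697.1658935546875, -122.0584487915039), (43.556602478027344, 148.15200805664062), 14.714202880859375)
[[ 0.45229297 -0.16665293  0.006     ]]
[[ 0.50681235 -0.28387796  0.012     ]][ WARN:0@0.060] global loadsave.cpp:1063 imwrite_ Unsupported depth image for selected encoder is fallbacked to CV_8U.
```

View pics/crop.png

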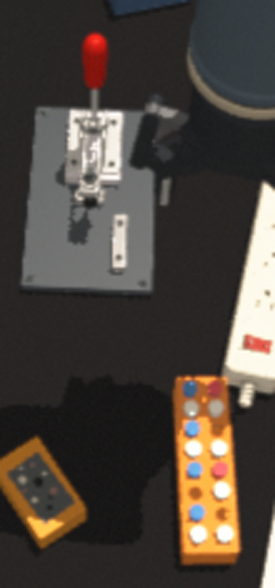

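The crop shows the plate corners near crop px (36,107), (157,110), (22,288) and (152,293). The back rail is on the far (+x) side and the clamp is at the +y end. The rock chip on the block faces up. I'll refine the nest pose using only points at floor height.

```bash
python3 - <<'E'
from h import *
d=dict(np.load("scene0.npz"));P=cloud(d);H,S,V=cv2.split(cv2.cvtColor(d["img"],cv2.COLOR_BGR2HSV));z=P[...,2]
b=np.zeros((480,640),bool);b[195:285,285:360]=1
m=b&(z>.006)&(z<.018)
m=cv2.morphologyEx(m.astype(np.uint8),cv2.MORPH_OPEN,np.ones((5,5)))
print("nest",rect(d,m,.012))
c=np.array([[36,107],[157,110],[152,293],[22,288]])/2.5+[285,160]
p=plane(d,c-.3,.012)[:,:2]*1000;print(p.round(1).tolist(),p.mean(0))
for i in range(4):
    e=p[(i+1)%4]-p[i];print(np.hypot(*e).round(1),np.degrees(np.arctan2(e[1],e[0])).round(1))
r=b&(V>120)&(z>.017)&(z<.027);r[:240]=0
print("railback",rect(d,r,.022))
g=b|False;g[165:200,312:335]=1
g=g&(S>150)&((H<8)|(H>172))&(z>.05)&(z<.25);q=P[g];print("grip",len(q),q.mean(0),q.min(0),q.max(0))
s=dict(np.load("side0.npz"));Q=cloud(s);H,S,V=cv2.split(cv2.cvtColor(s["img"],cv2.COLOR_BGR2HSV))
g=np.zeros((480,640),bool);g[225:260,265:295]=1
g&=(S>130)&((H<8)|(H>172));v,u=np.nonzero(g);q=Q[g];q=q[(q[:,2]>.1)&(q[:,2]<.22)&(q[:,0]<.65)]
print("side grip",len(q),q.mean(0),q.min(0),q.max(0),u.mean(),v.mean())
E
```

```text
nest ((539.6680297851562, 119.49716186523438), (119.34818267822266, 201.11024475097656), 11.364866256713867)
[[461.9, 206.5], [579.5, 232.4], [619.1, 33.1], [503.1, 9.3]] [540.89908381 120.33507692]
120.4 12.4
203.1 -78.8
118.4 -168.4
201.5 101.8
railback ((579.0814208984375, 72.39554595947266), (11.659440994262695, 55.403160095214844), 13.27491283416748)
grip 182 [0.53075042 0.16713822 0.15963179] [0.51965492 0.16030915 0.12011771] [0.54013229 0.17806028 0.18534223]
side grip 158 [0.52305594 0.17778001 0.15538808] [0.51707114 0.16564368 0.120726  ] [0.53281175 0.18603782 0.18435671] 279.25 240.8841463414634
```

drive_tool([
  {"x":3.4,"y":-3.5,"az":-3},
  {"x":6.8,"y":-6.9,"az":-6},
  {"x":10.2,"y":-10.4,"az":-9},
  {"x":13.5,"y":-13.8,"az":-11.4},
  {"x":13.5,"y":-13.8,"z":3.5,"az":-11.4},
  {"x":13.5,"y":-13.8,"z":7.2,"az":-11.4},
  {"x":13.5,"y":-13.8,"z":7.2,"az":-11.4},
  {"x":13.5,"y":-13.8,"z":7.2,"az":-11.4},
], jaw=0, force=30)

```text
invalid input at $.increments[0]: expected keys x, y, z, ax, ay, az
```

drive_tool([
  {"x":3.4,"y":-3.5,"z":0,"ax":0,"ay":0,"az":-3},
  {"x":6.8,"y":-6.9,"z":0,"ax":0,"ay":0,"az":-6},
  {"x":10.2,"y":-10.4,"z":0,"ax":0,"ay":0,"az":-9},
  {"x":13.5,"y":-13.8,"z":0,"ax":0,"ay":0,"az":-11.4},
  {"x":13.5,"y":-13.8,"z":3.5,"ax":0,"ay":0,"az":-11.4},
  {"x":13.5,"y":-13.8,"z":7.2,"ax":0,"ay":0,"az":-11.4},
  {"x":13.5,"y":-13.8,"z":7.2,"ax":0,"ay":0,"az":-11.4},
  {"x":13.5,"y":-13.8,"z":7.2,"ax":0,"ay":0,"az":-11.4},
], jaw=0, force=30)

```text
time: 0.9
tcp_pos: [0.537, 0.1348, 0.1705]
tcp_rot: [0.634, 0.774, -0.001, -0.0]
ft_force: [1.1, 0.7, 0.9]
gripper_width: -0.003
grasp_force: 0.0
```

```bash
cat >> h.py <<'E'
from scipy.spatial.transform import Rotation as R
N=np.array([539.9,119.7,0])/1000; YAW=np.radians(11.4)
RN=R.from_euler('z',YAW)
def nest(s):  # tcp in nest frame (mm), tool y yaw in nest (deg), tilt
    M=R.from_quat(s["tcp_rot"]).as_matrix()
    return (RN.inv().apply(np.array(s["tcp_pos"])-N)*1000).round(1),np.degrees(np.arctan2(M[1,1],M[0,1])-YAW).round(2),M[:,2].round(4)
E
python3 - <<'E'
from h import *
from station import ctrl,eyes
s=ctrl.observe();print(s["time"],nest(s),s["ft_force"],s["gripper_width"])
d=eyes.capture("scene");cv2.imwrite("pics/s1.png",cv2.resize(d["img"][130:300,230:430],None,fx=3,fy=3))
E
```

```text
0.9 (array([1.000e-01, 1.540e+01, 1.705e+02]), np.float64(-0.02), array([-1.4e-03, -5.0e-04, -1.0e+00])) [1.10117724 0.72139219 0.91510306] -0.0028417280198231244
```

View pics/s1.png

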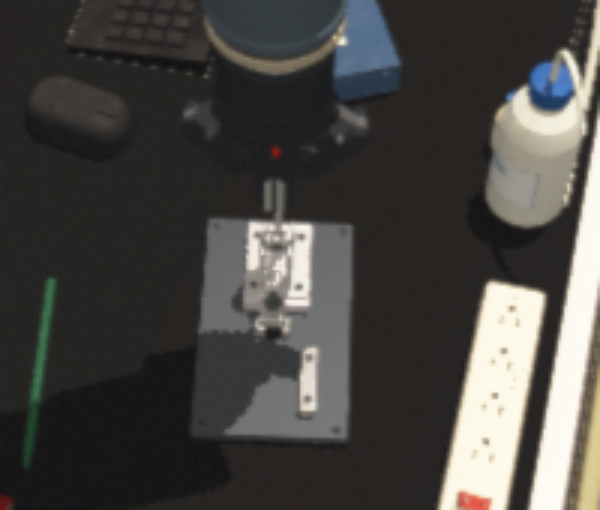

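The shut fingers stand just on the nest side of the red grip at (275,152). I'll push it open along its arc.

drive_tool([
  {"x":1.3,"y":0,"z":0,"ax":0,"ay":0,"az":0},
  {"x":2.5,"y":0,"z":0,"ax":0,"ay":0,"az":0},
  {"x":3.7,"y":0,"z":0,"ax":0,"ay":0,"az":0},
  {"x":5.0,"y":0,"z":0,"ax":0,"ay":0,"az":0},
  {"x":6.2,"y":0,"z":0.2,"ax":0,"ay":0,"az":0},
  {"x":7.4,"y":0,"z":0.6,"ax":0,"ay":0,"az":0},
  {"x":8.8,"y":0,"z":1.2,"ax":0,"ay":0,"az":0},
  {"x":10.1,"y":0,"z":2.0,"ax":0,"ay":0,"az":0},
])

```text
time: 1.75
tcp_pos: [0.5168, 0.2356, 0.1499]
tcp_rot: [0.633, 0.774, 0.0, -0.0]
ft_force: [1.2, -0.2, 3.6]
gripper_width: 0.002
grasp_force: 1.4
```

drive_tool([
  {"x":0.8,"y":0,"z":0.6,"ax":0,"ay":0,"az":0},
  {"x":1.5,"y":0,"z":1.2,"ax":0,"ay":0,"az":0},
  {"x":2.2,"y":0,"z":2.0,"ax":0,"ay":0,"az":0},
  {"x":2.6,"y":0,"z":2.6,"ax":0,"ay":0,"az":0},
  {"x":3.0,"y":0,"z":3.1,"ax":0,"ay":0,"az":0},
  {"x":3.3,"y":0,"z":3.5,"ax":0,"ay":0,"az":0},
  {"x":3.3,"y":0,"z":3.5,"ax":0,"ay":0,"az":0},
])

```text
time: 2.45
tcp_pos: [0.5101, 0.2663, 0.1145]
tcp_rot: [0.633, 0.774, -0.001, -0.0]
ft_force: [-0.6, 0.5, -0.0]
gripper_width: -0.001
grasp_force: 0.0
```

```bash
python3 - <<'E'
from h import *
from station import ctrl,eyes
s=ctrl.observe();print(s["time"],nest(s),s["ft_force"],s["gripper_width"])
d=eyes.capture("side");cv2.imwrite("pics/s2.png",cv2.resize(d["img"][150:350,150:400],None,fx=3,fy=3))
E
```

```text
2.45 (array([ -0.2, 149.6, 114.5]), np.float64(0.0), array([-1.e-03, -7.e-04, -1.e+00])) [-0.61627631  0.50590693 -0.03324898] -0.0012681024972974473
```

View pics/s2.png

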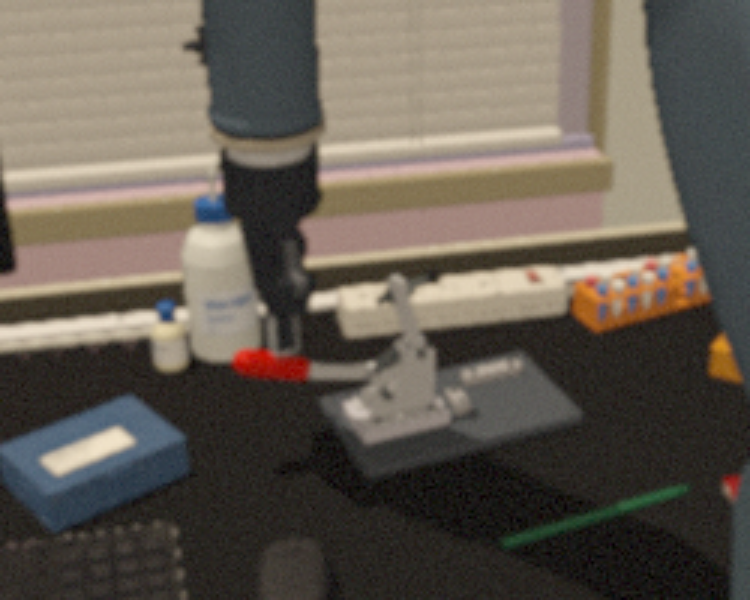

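The handle lies over to +y with the arm upright: grip at (272,365), fingertips just above it. I'll press gently a little further to confirm the end stop.

drive_tool([
  {"x":0.1,"y":0,"z":0.2,"ax":0,"ay":0,"az":0},
  {"x":0.1,"y":0,"z":0.4,"ax":0,"ay":0,"az":0},
  {"x":0.1,"y":0,"z":0.6,"ax":0,"ay":0,"az":0},
  {"x":0.1,"y":0,"z":0.6,"ax":0,"ay":0,"az":0},
])

```text
time: 2.9
tcp_pos: [0.5106, 0.2675, 0.1116]
tcp_rot: [0.634, 0.774, 0.001, 0.0]
ft_force: [-6.8, -3.2, 25.5]
gripper_width: -0.0
grasp_force: 12.2
```

It holds at 25 N against the stop, so the clamp is fully open. Now I retreat upward and go over the specimen.

drive_tool([
  {"x":0,"y":0,"z":-4,"ax":0,"ay":0,"az":0},
  {"x":0,"y":0,"z":-8.5,"ax":0,"ay":0,"az":0},
  {"x":0,"y":0,"z":-13,"ax":0,"ay":0,"az":0},
  {"x":0,"y":0,"z":-15.5,"ax":0,"ay":0,"az":0},
  {"x":-4.5,"y":-0.3,"z":-15.5,"ax":0,"ay":0,"az":0},
  {"x":-9,"y":-0.6,"z":-15.5,"ax":0,"ay":0,"az":-5},
  {"x":-13.5,"y":-0.9,"z":-15.5,"ax":0,"ay":0,"az":-10},
  {"x":-18,"y":-1.2,"z":-15.5,"ax":0,"ay":0,"az":-15},
], jaw=1)

```text
time: 3.7
tcp_pos: [0.534, 0.0867, 0.2645]
tcp_rot: [0.525, 0.851, 0.0, 0.0]
ft_force: [1.2, -0.4, -0.3]
gripper_width: 0.995
grasp_force: 0.0
```

```bash
cat >> h.py <<'E'
def go(s,xy,z,yaw):
    "increments (cm,deg) from measured pose to tool-down pose, tool y at world yaw"
    M=R.from_quat(s["tcp_rot"]);y=np.radians(yaw)
    T=R.from_matrix(np.array([[-np.sin(y),np.cos(y),0],[np.cos(y),np.sin(y),0],[0,0,-1]]))
    return (M.inv().apply(np.r_[xy,z]-s["tcp_pos"])*100).round(2),np.degrees((M.inv()*T).as_rotvec()).round(2)
E
python3 - <<'E'
from h import *
from station import ctrl
s=ctrl.observe();print(s["time"],s["tcp_pos"],go(s,[.5684,-.1716],.15,47.7))
E
```

```text
3.7 [0.53402524 0.08671624 0.26445732] (array([-24.63,  -8.5 ,  11.45]), array([ 2.000e-02,  2.000e-02, -2.108e+01]))
```

drive_tool([
  {"x":-4.5,"y":-1.5,"z":0.5,"ax":0,"ay":0,"az":-5},
  {"x":-9,"y":-3,"z":1.5,"ax":0,"ay":0,"az":-10},
  {"x":-13.5,"y":-4.6,"z":3,"ax":0,"ay":0,"az":-15},
  {"x":-18,"y":-6.2,"z":5,"ax":0,"ay":0,"az":-20},
  {"x":-22,"y":-7.6,"z":7,"ax":0,"ay":0,"az":-21.1},
  {"x":-24.6,"y":-8.5,"z":9.5,"ax":0,"ay":0,"az":-21.1},
  {"x":-24.6,"y":-8.5,"z":11.4,"ax":0,"ay":0,"az":-21.1},
  {"x":-24.6,"y":-8.5,"z":11.4,"ax":0,"ay":0,"az":-21.1},
])

```text
time: 4.5
tcp_pos: [0.5655, -0.1704, 0.1477]
tcp_rot: [0.363, 0.932, -0.0, -0.002]
ft_force: [-0.2, 0.9, 0.2]
gripper_width: 1.0
grasp_force: 0.0
```

```bash
python3 - <<'E'
from h import *
from station import ctrl,eyes
d=eyes.capture("wrist");H,S,V=cv2.split(cv2.cvtColor(d["img"],cv2.COLOR_BGR2HSV));P=cloud(d);z=P[...,2]
xy=np.hypot(P[...,0]-.5684,P[...,1]+.1716)<.06
m=xy&(z>.025)&(z<.035);print(m.sum(),rect(d,m,.03))
s=ctrl.observe();print(s["time"],s["tcp_pos"],go(s,[.5684,-.1716],.0215,47.7))
E
```

```text
5263 ((567.759765625, -168.90283203125), (44.70365905761719, 75.38624572753906), 48.04534912109375)
4.55 [ 0.56652139 -0.16947017  0.14935395] (array([-0.31, -0.02, 12.78]), array([-0.06, -0.15, -0.23]))
```

drive_tool([
  {"x":-0.1,"y":0.0,"z":4,"ax":0,"ay":0,"az":-0.3},
  {"x":-0.1,"y":0.0,"z":8,"ax":0,"ay":0,"az":-0.3},
  {"x":-0.1,"y":0.0,"z":11,"ax":0,"ay":0,"az":-0.3},
  {"x":-0.1,"y":0.0,"z":12.8,"ax":0,"ay":0,"az":-0.3},
  {"x":-0.1,"y":0.0,"z":12.8,"ax":0,"ay":0,"az":-0.3},
  {"x":-0.1,"y":0.0,"z":12.8,"ax":0,"ay":0,"az":-0.3},
])

```text
time: 5.15
tcp_pos: [0.5691, -0.1696, 0.0236]
tcp_rot: [0.359, 0.933, 0.0, 0.001]
ft_force: [0.0, -0.6, 0.2]
gripper_width: 1.003
grasp_force: 0.0
```

drive_tool([
  {"x":0,"y":0,"z":0,"ax":0,"ay":0,"az":0},
  {"x":0,"y":0,"z":0,"ax":0,"ay":0,"az":0},
  {"x":0,"y":0,"z":0,"ax":0,"ay":0,"az":0},
  {"x":0,"y":0,"z":0,"ax":0,"ay":0,"az":0},
  {"x":0,"y":0,"z":0,"ax":0,"ay":0,"az":0},
  {"x":0,"y":0,"z":0,"ax":0,"ay":0,"az":0},
  {"x":0,"y":0,"z":0,"ax":0,"ay":0,"az":0},
  {"x":0,"y":0,"z":0,"ax":0,"ay":0,"az":0},
], jaw=0, force=60)

```text
time: 5.95
tcp_pos: [0.5688, -0.1704, 0.0238]
tcp_rot: [0.36, 0.933, 0.0, 0.001]
ft_force: [-1.2, 0.4, 9.6]
gripper_width: 0.511
grasp_force: 61.0
```

drive_tool([
  {"x":0,"y":0,"z":-1.5,"ax":0,"ay":0,"az":0},
  {"x":0,"y":0,"z":-4,"ax":0,"ay":0,"az":0},
  {"x":0,"y":0,"z":-7,"ax":0,"ay":0,"az":0},
  {"x":0,"y":0,"z":-9,"ax":0,"ay":0,"az":0},
  {"x":0,"y":0,"z":-10,"ax":0,"ay":0,"az":0},
  {"x":0,"y":0,"z":-10,"ax":0,"ay":0,"az":0},
])

```text
time: 6.55
tcp_pos: [0.5687, -0.1705, 0.1236]
tcp_rot: [0.36, 0.933, 0.0, 0.001]
ft_force: [0.1, -0.9, -2.6]
gripper_width: 0.504
grasp_force: 62.5
```

```bash
python3 - <<'E'
from h import *
from station import ctrl,eyes
s=ctrl.observe();print(s["time"],s["tcp_pos"],s["ft_force"],s["gripper_width"],go(s,[.5435,.0612],.124,11.4))
E
```

```text
6.55 [ 0.56867893 -0.17052922  0.12355198] [ 0.10918171 -0.94311954 -2.61255851] 0.5042786714963949 (array([17.43, 15.47, -0.06]), array([ 0.1 ,  0.09, 36.39]))
```

The block is held. Now over to the nest, turning as it goes.

drive_tool([
  {"x":2,"y":1.8,"z":0,"ax":0,"ay":0,"az":4},
  {"x":4.6,"y":4.1,"z":0,"ax":0,"ay":0,"az":10},
  {"x":7.2,"y":6.4,"z":0,"ax":0,"ay":0,"az":16},
  {"x":9.8,"y":8.7,"z":0,"ax":0,"ay":0,"az":22},
  {"x":12.4,"y":11,"z":0,"ax":0,"ay":0,"az":28},
  {"x":15,"y":13.3,"z":0,"ax":0,"ay":0,"az":33},
  {"x":16.8,"y":14.9,"z":0,"ax":0,"ay":0,"az":36},
  {"x":17.4,"y":15.5,"z":0,"ax":0,"ay":0,"az":36.4},
])

```text
time: 7.35
tcp_pos: [0.5421, 0.0648, 0.1209]
tcp_rot: [0.632, 0.775, -0.001, -0.001]
ft_force: [0.9, 0.4, -1.9]
gripper_width: 0.509
grasp_force: 62.5
```

drive_tool([
  {"x":0,"y":0,"z":0,"ax":0,"ay":0,"az":0},
  {"x":0,"y":0,"z":0,"ax":0,"ay":0,"az":0},
])

```text
time: 7.55
tcp_pos: [0.5432, 0.0599, 0.1218]
tcp_rot: [0.633, 0.774, -0.001, 0.0]
ft_force: [-0.5, -0.5, -2.2]
gripper_width: 0.509
grasp_force: 62.5
```

```bash
python3 - <<'E'
from h import *
from station import ctrl,eyes
s=ctrl.observe();print(s["time"],s["tcp_pos"],nest(s),s["ft_force"],s["joint_pos"])
d=eyes.capture("scene");a=d["img"][150:300,260:410]
d2=eyes.capture("wrist");P=cloud(d2);z=P[...,2]
L=RN.inv().apply(P.reshape(-1,3)-N).reshape(P.shape)*1000
H,S,V=cv2.split(cv2.cvtColor(d2["img"],cv2.COLOR_BGR2HSV))
m=(z>.12)&(z<.14)&(np.abs(L[...,0])<60)&(abs(L[...,1]+58)<60)&(S>100)
print("blocktop z",np.median(z[m]),rect(d2,m,np.median(z[m])))
m=(z>.006)&(z<.016)&(abs(L[...,0])<80);print("nest part",m.sum())
m=(z>.018)&(z<.027)&(abs(L[...,0]-28)<20)&(abs(L[...,1]+54)<40);print("rail",m.sum(),L[m].min(0) if m.any() else 0,L[m].max(0) if m.any() else 0)
cv2.imwrite("pics/s3.png",np.hstack([cv2.resize(a,(360,360)),cv2.resize(d2["img"],(440,360))]))
E
```

```text
7.55 [0.54318488 0.05985326 0.12175525] (array([ -8.6, -59.3, 121.8]), np.float64(-0.01), array([-9.0e-04, -1.2e-03, -1.0e+00])) [-0.48648088 -0.5397212  -2.2122544 ] [-0.26614459  0.53202871  0.10411699  1.92683558 -0.08149892  0.68778645
  0.08561519]
blocktop z 0.12807644887378858 ((542.4093017578125, 62.16249084472656), (47.153663635253906, 76.86763763427734), 11.331473350524902)
nest part 29282
rail 795 [ 22.72027687 -78.04811606  18.07415536] [ 34.93615459 -22.71338948  24.94588734]
```

View pics/s3.png

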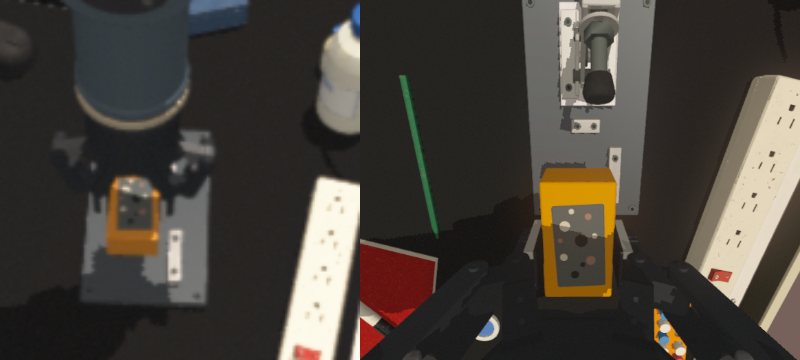

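The wrist view shows the block held rock face up at (578,245). The nest, end rail and open clamp are ahead of it and the rails are about 7–9 mm away. I'll lower it.

drive_tool([
  {"x":0,"y":0,"z":2,"ax":0,"ay":0,"az":0},
  {"x":0,"y":0,"z":4.5,"ax":0,"ay":0,"az":0},
  {"x":0,"y":0,"z":6.5,"ax":0,"ay":0,"az":0},
  {"x":0,"y":0,"z":7.7,"ax":0,"ay":0,"az":0},
  {"x":0,"y":0,"z":8.1,"ax":0,"ay":0,"az":0},
  {"x":0,"y":0,"z":8.1,"ax":0,"ay":0,"az":0},
])

```text
time: 8.25
tcp_pos: [0.5434, 0.0608, 0.0412]
tcp_rot: [0.634, 0.774, -0.0, -0.0]
ft_force: [0.1, -0.3, -1.7]
gripper_width: 0.509
grasp_force: 62.4
```

drive_tool([
  {"x":0,"y":0,"z":0.1,"ax":0,"ay":0,"az":0},
  {"x":0,"y":0,"z":0.2,"ax":0,"ay":0,"az":0},
  {"x":0,"y":0,"z":0.3,"ax":0,"ay":0,"az":0},
  {"x":0,"y":0,"z":0.3,"ax":0,"ay":0,"az":0},
])

```text
time: 8.65
tcp_pos: [0.5434, 0.0615, 0.0385]
tcp_rot: [0.633, 0.774, 0.0, 0.0]
ft_force: [1.1, 1.5, -2.5]
gripper_width: 0.512
grasp_force: 62.4
```

drive_tool([
  {"x":0,"y":0,"z":0.1,"ax":0,"ay":0,"az":0},
  {"x":0,"y":0,"z":0.2,"ax":0,"ay":0,"az":0},
  {"x":0,"y":0,"z":0.3,"ax":0,"ay":0,"az":0},
  {"x":0,"y":0,"z":0.3,"ax":0,"ay":0,"az":0},
])

```text
time: 9.05
tcp_pos: [0.5433, 0.0615, 0.0357]
tcp_rot: [0.633, 0.774, 0.0, 0.0]
ft_force: [-1.3, -0.4, 5.4]
gripper_width: 0.51
grasp_force: 63.3
```

drive_tool([
  {"x":0,"y":0.2,"z":0.05,"ax":0,"ay":0,"az":0},
  {"x":0.1,"y":0.4,"z":0.05,"ax":0,"ay":0,"az":0},
  {"x":0.2,"y":0.55,"z":0.05,"ax":0,"ay":0,"az":0},
  {"x":0.3,"y":0.7,"z":0.05,"ax":0,"ay":0,"az":0},
  {"x":0.3,"y":0.7,"z":0.05,"ax":0,"ay":0,"az":0},
])

```text
time: 9.55
tcp_pos: [0.5492, 0.0647, 0.0357]
tcp_rot: [0.634, 0.774, -0.0, 0.0]
ft_force: [-4.9, -2.6, 14.0]
gripper_width: 0.51
grasp_force: 64.3
```

drive_tool([
  {"x":0,"y":0.05,"z":0,"ax":0,"ay":0,"az":0},
  {"x":0,"y":0.1,"z":0,"ax":0,"ay":0,"az":0},
  {"x":0,"y":0.15,"z":0,"ax":0,"ay":0,"az":0},
  {"x":0,"y":0.2,"z":0,"ax":0,"ay":0,"az":0},
  {"x":0,"y":0.2,"z":0,"ax":0,"ay":0,"az":0},
])

```text
time: 10.05
tcp_pos: [0.5505, 0.0652, 0.0357]
tcp_rot: [0.634, 0.774, -0.001, -0.0]
ft_force: [-7.8, -3.4, 15.6]
gripper_width: 0.512
grasp_force: 64.6
```

```bash
cat > st.py <<'E'
from h import *
from station import ctrl
s=ctrl.observe();print(s["time"],nest(s),"F nest",RN.inv().apply(s["ft_force"]).round(1),"T",RN.inv().apply(s["ft_torque"]).round(2),s["gripper_width"])
E
python3 st.py
```

```text
10.05 (array([ -0.4, -55.6,  35.7]), np.float64(-0.05), array([-1.5e-03, -8.0e-04, -1.0e+00])) F nest [-8.3 -1.8 15.6] T [-0.32  1.47 -0.05] 0.5116861883727769
```

drive_tool([
  {"x":0.05,"y":0.05,"z":0,"ax":0,"ay":0,"az":0},
  {"x":0.1,"y":0.1,"z":0,"ax":0,"ay":0,"az":0},
  {"x":0.15,"y":0.1,"z":0,"ax":0,"ay":0,"az":0},
  {"x":0.2,"y":0.1,"z":0,"ax":0,"ay":0,"az":0},
  {"x":0.2,"y":0.1,"z":0,"ax":0,"ay":0,"az":0},
])

```text
time: 10.55
tcp_pos: [0.5516, 0.066, 0.0357]
tcp_rot: [0.634, 0.773, -0.001, 0.0]
ft_force: [-5.1, -6.4, 13.6]
gripper_width: 0.512
grasp_force: 64.4
```

```bash
python3 st.py
```

```text
10.55 (array([  0.9, -55. ,  35.7]), np.float64(-0.11), array([-5.0e-04, -2.1e-03, -1.0e+00])) F nest [-6.3 -5.3 13.6] T [-1.27  1.25  0.01] 0.5118803879500765
```

drive_tool([
  {"x":0.05,"y":0.05,"z":0,"ax":0,"ay":0,"az":0},
  {"x":0.1,"y":0.1,"z":0,"ax":0,"ay":0,"az":0},
  {"x":0.15,"y":0.15,"z":0,"ax":0,"ay":0,"az":0},
  {"x":0.15,"y":0.15,"z":0,"ax":0,"ay":0,"az":0},
  {"x":0.15,"y":0.15,"z":0,"ax":0,"ay":0,"az":0},
])

```text
time: 11.05
tcp_pos: [0.5517, 0.0661, 0.0357]
tcp_rot: [0.635, 0.773, -0.002, 0.0]
ft_force: [-8.8, -12.8, 18.7]
gripper_width: 0.51
grasp_force: 65.0
```

```bash
python3 st.py
```

```text
11.05 (array([  1. , -54.9,  35.7]), np.float64(-0.18), array([-0.0026, -0.0038, -1.    ])) F nest [-11.1 -10.8  18.7] T [-2.09  2.09  0.11] 0.5103512488521108
```

```bash
python3 - <<'E'
from h import *
from station import eyes
for n in("wrist","scene"):
    d=eyes.capture(n);P=cloud(d)
    L=RN.inv().apply(P.reshape(-1,3)-N).reshape(P.shape)*1000
    H,S,V=cv2.split(cv2.cvtColor(d["img"],cv2.COLOR_BGR2HSV))
    z=L[...,2];near=(abs(L[...,0])<40)&(L[...,1]>-110)&(L[...,1]<5)
    t=near&(z>38)&(z<46)&(S>90);q=L[t]
    r=rect(d,near&(z>38)&(z<46)&(abs(L[...,0])<28)&(L[...,1]<-5),.042)
    print(n,t.sum(),"z",np.median(q[:,2]),"plane",np.linalg.lstsq(np.c_[q[:,:2],np.ones(len(q))],q[:,2],rcond=None)[0],r,RN.inv().apply(np.r_[np.array(r[0])/1000,0]-N)*1000)
    print(np.percentile(q,[1,99],axis=0))
    for nm,m in(("end",near&(z>18.5)&(z<25)&(L[...,1]>-16)&(abs(L[...,0]+2)<18)),("back",near&(z>18.5)&(z<25)&(L[...,0]>18))):
        print(nm,m.sum(),np.percentile(L[m],[2,98],axis=0).round(1).tolist() if m.any() else 0)
    if n=="wrist": w=cv2.resize(d["img"],(480,360))[:, 60:420]
    else: a=cv2.resize(d["img"][190:290,270:370],(400,400))[:360]
cv2.imwrite("pics/s4.png",np.hstack([a,w]))
E
```

```text
wrist 8892 z 41.991606420601045 plane [-1.94984592e-03 -4.79453080e-03  4.17289698e+01] ((550.4140625, 68.16719055175781), (57.07433319091797, 75.71275329589844), 11.354365348815918) [  0.12079434 -52.59430928   0.        ]
[[-21.40436024 -90.18781526  38.94934279]
 [ 22.68627985 -16.36843745  43.74549867]]
end 1796 [[-14.7, -9.2, 20.3], [12.0, 2.7, 24.0]]
back 1064 [[20.4, -51.2, 19.6], [34.7, -16.7, 23.9]]
scene 207 z 41.25062898116228 plane [-3.70384893e-03  1.32325989e-02  4.24916940e+01] ((552.395263671875, 56.470802307128906), (52.227806091308594, 61.49734115600586), 9.77170181274414) [ -0.24896825 -64.45154048   0.        ]
[[-21.48912954 -94.30131837  38.37047574]
 [ 21.96847543 -42.07399568  44.78728809]]
end 0 0
back 46 [[18.1, -93.8, 19.0], [33.4, -59.5, 24.3]]
```

View pics/s4.png

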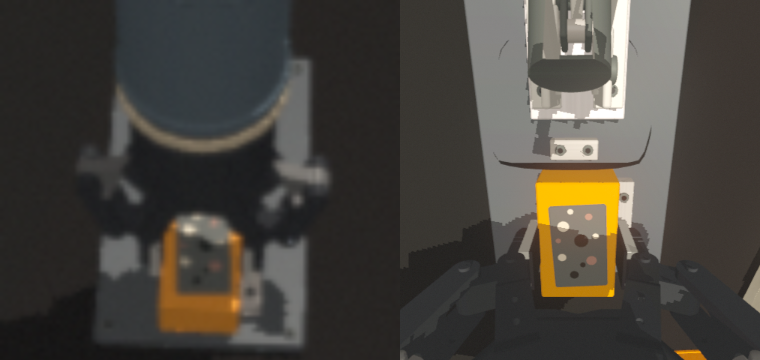

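The pictures show the block against the back rail on the right. Towards the end rail, between (575,150) and (575,168) in the wrist crop, a gap of about 5 mm remains. The y force is mostly friction from pressing down and back too hard, so I ease both and then slide to +y.

drive_tool([
  {"x":0,"y":-0.15,"z":-0.05,"ax":0,"ay":0,"az":0},
  {"x":0,"y":-0.3,"z":-0.1,"ax":0,"ay":0,"az":0},
  {"x":0,"y":-0.35,"z":-0.1,"ax":0,"ay":0,"az":0},
  {"x":0,"y":-0.35,"z":-0.1,"ax":0,"ay":0,"az":0},
])

```text
time: 11.55
tcp_pos: [0.5499, 0.0697, 0.0358]
tcp_rot: [0.633, 0.774, 0.0, -0.0]
ft_force: [-0.3, -0.3, 0.6]
gripper_width: 0.513
grasp_force: 62.8
```

```bash
python3 st.py
```

```text
11.55 (array([ -0.1, -51. ,  35.8]), np.float64(0.03), array([-1.e-04,  2.e-04, -1.e+00])) F nest [-0.3 -0.2  0.6] T [-0.12  0.14 -0.02] 0.5134631925899943
```

Friction is released and y slid on to -51. Now I push into both rails in small steps.

drive_tool([
  {"x":0.05,"y":0,"z":0,"ax":0,"ay":0,"az":0},
  {"x":0.1,"y":0,"z":0,"ax":0,"ay":0,"az":0},
  {"x":0.15,"y":0,"z":0,"ax":0,"ay":0,"az":0},
  {"x":0.2,"y":0,"z":0,"ax":0,"ay":0,"az":0},
  {"x":0.2,"y":0,"z":0,"ax":0,"ay":0,"az":0},
])

```text
time: 12.05
tcp_pos: [0.5496, 0.0715, 0.0358]
tcp_rot: [0.633, 0.774, 0.0, 0.0]
ft_force: [0.1, -1.1, -1.4]
gripper_width: 0.509
grasp_force: 62.8
```

```bash
python3 st.py
```

```text
12.05 (array([  0. , -49.1,  35.8]), np.float64(0.01), array([ 2.e-04,  1.e-04, -1.e+00])) F nest [-0.1 -1.1 -1.4] T [-0.13 -0.17  0.  ] 0.5090853789070483
```

drive_tool([
  {"x":0.05,"y":0,"z":0.02,"ax":0,"ay":0,"az":0},
  {"x":0.1,"y":0,"z":0.02,"ax":0,"ay":0,"az":0},
  {"x":0.15,"y":0,"z":0.02,"ax":0,"ay":0,"az":0},
  {"x":0.2,"y":0,"z":0.02,"ax":0,"ay":0,"az":0},
  {"x":0.2,"y":0,"z":0.02,"ax":0,"ay":0,"az":0},
])

```text
time: 12.55
tcp_pos: [0.5494, 0.0728, 0.0358]
tcp_rot: [0.634, 0.774, -0.0, 0.0]
ft_force: [-0.0, -3.2, 4.0]
gripper_width: 0.511
grasp_force: 63.1
```

```bash
python3 st.py
```

```text
12.55 (array([  0. , -47.8,  35.8]), np.float64(-0.02), array([ 5.e-04, -4.e-04, -1.e+00])) F nest [-0.7 -3.1  4. ] T [-0.93 -0.11  0.03] 0.5109083987300501
```

drive_tool([
  {"x":0.05,"y":0,"z":0,"ax":0,"ay":0,"az":0},
  {"x":0.1,"y":0,"z":0,"ax":0,"ay":0,"az":0},
  {"x":0.15,"y":0,"z":0,"ax":0,"ay":0,"az":0},
  {"x":0.2,"y":0,"z":0,"ax":0,"ay":0,"az":0},
  {"x":0.2,"y":0,"z":0,"ax":0,"ay":0,"az":0},
])

```text
time: 13.05
tcp_pos: [0.5493, 0.0729, 0.0358]
tcp_rot: [0.634, 0.773, -0.001, 0.001]
ft_force: [1.7, -10.6, 3.6]
gripper_width: 0.512
grasp_force: 63.1
```

```bash
python3 st.py
```

```text
13.05 (array([ -0.1, -47.7,  35.8]), np.float64(-0.12), array([ 9.0e-04, -2.3e-03, -1.0e+00])) F nest [ -0.4 -10.7   3.6] T [-2.26 -0.05  0.09] 0.5123145967322854
```

The end rail is reached: it stopped at y = -47.7 mm with 10.7 N. Now the back rail.

drive_tool([
  {"x":0,"y":0.05,"z":0,"ax":0,"ay":0,"az":0},
  {"x":0,"y":0.1,"z":0,"ax":0,"ay":0,"az":0},
  {"x":0,"y":0.15,"z":0,"ax":0,"ay":0,"az":0},
  {"x":0,"y":0.2,"z":0,"ax":0,"ay":0,"az":0},
  {"x":0,"y":0.2,"z":0,"ax":0,"ay":0,"az":0},
])

```text
time: 13.55
tcp_pos: [0.5494, 0.0729, 0.0358]
tcp_rot: [0.634, 0.773, -0.002, -0.0]
ft_force: [-4.6, -11.3, 10.8]
gripper_width: 0.51
grasp_force: 64.0
```

```bash
python3 st.py
```

```text
13.55 (array([  0.1, -47.7,  35.8]), np.float64(-0.12), array([-0.0024, -0.0028, -1.    ])) F nest [ -6.8 -10.2  10.8] T [-2.13  1.13  0.09] 0.5095776430802931
```

drive_tool([
  {"x":0,"y":0,"z":-0.05,"ax":0,"ay":0,"az":0},
  {"x":0,"y":0.05,"z":-0.05,"ax":0,"ay":0,"az":0},
  {"x":0,"y":0.1,"z":-0.05,"ax":0,"ay":0,"az":0},
  {"x":0,"y":0.15,"z":-0.05,"ax":0,"ay":0,"az":0},
  {"x":0,"y":0.15,"z":-0.05,"ax":0,"ay":0,"az":0},
])

```text
time: 14.05
tcp_pos: [0.5497, 0.073, 0.0358]
tcp_rot: [0.634, 0.773, -0.003, -0.001]
ft_force: [-6.0, -11.2, 9.5]
gripper_width: 0.508
grasp_force: 63.9
```

```bash
python3 st.py
```

```text
14.05 (array([  0.3, -47.7,  35.8]), np.float64(-0.11), array([-0.0049, -0.0032, -1.    ])) F nest [-8.1 -9.8  9.5] T [-2.13  1.68  0.17] 0.5078542757039837
```

drive_tool([
  {"x":0,"y":0,"z":-0.05,"ax":0,"ay":0,"az":0},
  {"x":0,"y":0.05,"z":-0.07,"ax":0,"ay":0,"az":0},
  {"x":0,"y":0.1,"z":-0.07,"ax":0,"ay":0,"az":0},
  {"x":0,"y":0.15,"z":-0.07,"ax":0,"ay":0,"az":0},
  {"x":0,"y":0.15,"z":-0.07,"ax":0,"ay":0,"az":0},
])

```text
time: 14.55
tcp_pos: [0.5503, 0.0731, 0.0359]
tcp_rot: [0.634, 0.773, -0.003, -0.001]
ft_force: [-6.3, -11.5, 4.1]
gripper_width: 0.511
grasp_force: 63.2
```

```bash
python3 st.py
```

```text
14.55 (array([  1. , -47.7,  35.9]), np.float64(-0.11), array([-0.0066, -0.0036, -1.    ])) F nest [ -8.5 -10.1   4.1] T [-2.19  1.8   0.12] 0.5109006926279008
```

drive_tool([
  {"x":0,"y":0.05,"z":-0.02,"ax":0,"ay":0,"az":0},
  {"x":0,"y":0.1,"z":-0.02,"ax":0,"ay":0,"az":0},
  {"x":0,"y":0.15,"z":-0.02,"ax":0,"ay":0,"az":0},
  {"x":0,"y":0.15,"z":-0.02,"ax":0,"ay":0,"az":0},
])

```text
time: 14.95
tcp_pos: [0.5504, 0.0732, 0.036]
tcp_rot: [0.634, 0.773, -0.004, -0.002]
ft_force: [-10.2, -12.4, 7.0]
gripper_width: 0.51
grasp_force: 63.5
```

```bash
python3 st.py
```

```text
14.95 (array([  1.1, -47.7,  36. ]), np.float64(-0.12), array([-0.0091, -0.004 , -1.    ])) F nest [-12.5 -10.1   7. ] T [-2.1   2.61  0.11] 0.5097684119984203
```

Both rails are in contact: x stopped at 1.1 mm and the force is rising. The tool leans about 0.5°, so I trim that to keep the block flat and add a touch of down force.

drive_tool([
  {"x":0.05,"y":0,"z":0,"ax":-0.3,"ay":0.1,"az":0},
  {"x":0.1,"y":0,"z":0,"ax":-0.6,"ay":0.2,"az":0},
  {"x":0.1,"y":0,"z":0.02,"ax":-0.6,"ay":0.2,"az":0},
  {"x":0.1,"y":0,"z":0.02,"ax":-0.6,"ay":0.2,"az":0},
])

```text
time: 15.35
tcp_pos: [0.5502, 0.0731, 0.0358]
tcp_rot: [0.635, 0.773, 0.0, 0.0]
ft_force: [-9.9, -14.4, 7.3]
gripper_width: 0.51
grasp_force: 63.6
```

```bash
python3 st.py
```

```text
15.35 (array([  0.9, -47.7,  35.8]), np.float64(-0.17), array([ 5.e-04,  5.e-04, -1.e+00])) F nest [-12.5 -12.2   7.3] T [-2.87  2.77  0.16] 0.5096074278289882
```

```bash
python3 - <<'E'
from h import *
from station import eyes
d=eyes.capture("wrist");P=cloud(d)
L=RN.inv().apply(P.reshape(-1,3)-N).reshape(P.shape)*1000;z=L[...,2];S=cv2.cvtColor(d["img"],cv2.COLOR_BGR2HSV)[...,1]
near=(abs(L[...,0])<40)&(L[...,1]>-110)&(L[...,1]<8)
q=L[near&(z>38)&(z<46)&(S>90)];print(np.percentile(q,[1,99],axis=0).round(1).tolist(),np.linalg.lstsq(np.c_[q[:,:2],np.ones(len(q))],q[:,2],rcond=None)[0])
m=near&(z>18.5)&(z<25)&(L[...,1]>-16)&(abs(L[...,0]+2)<18);print("end",np.percentile(L[m],[2,98],axis=0).round(1).tolist())
a=cv2.resize(d["img"][150:330,200:440],(480,360))
e=eyes.capture("side");b=cv2.resize(e["img"][200:320,210:310],(300,360))
cv2.imwrite("pics/s5.png",np.hstack([a,b]))
E
python3 st.py
```

```text
[[-21.4, -83.0, 39.0], [22.6, -9.2, 43.8]] [-7.77250700e-05 -4.29830187e-03  4.17631408e+01]
end [[-15.6, -9.5, 20.5], [12.4, 1.4, 24.5]]
15.45 (array([  1. , -47.7,  35.8]), np.float64(-0.16), array([ 5.e-04,  5.e-04, -1.e+00])) F nest [-12.5 -12.8   6. ] T [-2.82  2.79  0.09] 0.5095705590262795
```

View pics/s5.png

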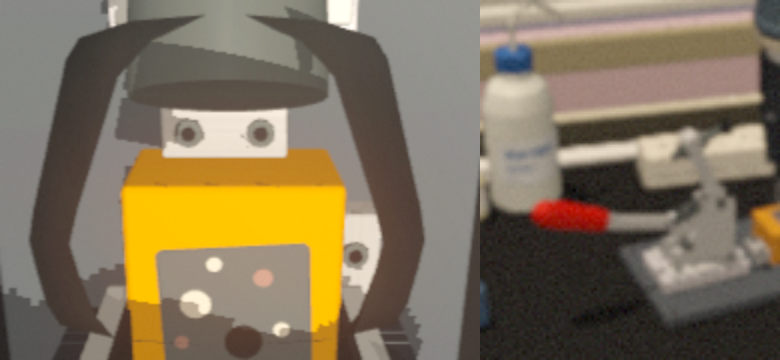

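The block's end meets the end rail at (225,155) and its side meets the back rail at (345,250). The top is level and the clamp handle is still fully open at (570,215). Forces are about 12.5 N on each axis and steady, so I hand in.

drive_tool([
  {"x":0,"y":0,"z":0,"ax":0,"ay":0,"az":0},
  {"x":0,"y":0,"z":0,"ax":0,"ay":0,"az":0},
  {"x":0,"y":0,"z":0,"ax":0,"ay":0,"az":0},
  {"x":0,"y":0,"z":0,"ax":0,"ay":0,"az":0},
  {"x":0,"y":0,"z":0,"ax":0,"ay":0,"az":0},
])

```text
time: 15.95
tcp_pos: [0.5503, 0.0731, 0.0358]
tcp_rot: [0.634, 0.773, 0.0, 0.0]
ft_force: [-9.2, -14.5, 6.5]
gripper_width: 0.512
grasp_force: 63.6
```

```bash
python3 st.py; python3 -c "
from station import ctrl;print(ctrl.hand_in())"
```

```text
15.95 (array([  1. , -47.7,  35.8]), np.float64(-0.16), array([ 5.e-04,  5.e-04, -1.e+00])) F nest [-11.9 -12.4   6.5] T [-2.82  2.79  0.08] 0.5119142626751939
the job is handed in; nothing more can be done
None
```

I threw the clamp fully open and seated the block flat, rock face up, flush in the corner; the arm is still holding it against both rails (about 12 N measured on each axis), and the job was handed in at about 16 s.

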